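# Load the dish carriers into the strut-hooded chamber

## Robot

A 6-joint arm with a two-finger parallel gripper is mounted at the origin on the work surface. World frame = base frame: x ahead of the robot, y to its left, z up, the work surface at z = 0. Lengths are in m, angles in rad, forces in N, time in s.
With the tool pointing down it reaches from about 0.425 to 0.95 m from the base axis. Payload 3.5 kg.
Tool frame: the origin (TCP) lies midway between the tips of the shut fingers; the grasp point (between the pads) lies ctrl.hold_point_z behind it (ctrl.hold_point_z is the distance from the TCP to the grasp point, in m); z points along the fingers, x is the direction in which the jaws open and shut, and the axes are right-handed (so a half turn about z gives the same grasp; the last joint's range is limited). The gripper opens to 85 mm and grips with 20 to 120 N. Pads are 22 mm wide; open, the fingers measure 114 mm over their backs; the gripper's body (76 mm by 85 mm) begins 54 mm behind the grasp point. The pads swing forward as they close: fully open they stand 13 mm farther back than shut.
Start: joints at [1.06, 0.286, 1.577, -0, 1.279, -0.15], TCP at [0.238, 0.632, 0.231] pointing down, gripper open.
Joint ranges: [-2.77, 2.77], [-0.9, 2.22], [0.21, 2.48], [-1.53, 4.67], [0.24, 2.81], [-2.84, 2.84]. Speed limits (rad/s): [2.79, 2.79, 3.14, 3.14, 3.14, 3.14].

## Interface

Orientations are given as a unit quaternion [x, y, z, w].
In Python, from plant import ctrl gives the robot as it stands.
- The arm moves only by the tool step_arm, never from a script. Its arguments are lists of equal length, an entry for each row: "gripper": the gripper's target within -1 to 1 (shut at 1, half-way at 0, fully open at -1); "linear": the shift along the tool's x, y, z in m, a list of three; "delta_rot": the turn, a rotation vector about the tool's x, y, z in degrees, a list of three. A call has 1 to 20 rows; each row is the pose to reach, as a shift and turn from the pose commanded when the call began, along the tool's axes at that moment; what a row does not reach only later rows make up. A row lasts 1/8 s, in which the tool goes at most 62.5 mm and 10.7 degrees, less where a joint would pass 70% of its speed; a pose out of reach is approached as far as the arm can. A call with a gripper value outside its range is refused whole. The fingers move at their own pace and stop on an object; "grip_force" is the grip in N (left out, the last holds). Time passes only in rows, so rows that repeat a pose let the fingers close. It gives the time, the measured TCP pose, the force and the opening at its end, in the units of the state.
- ctrl.get_state(): the state, without advancing time (a new reading comes with each control period).
- ctrl.read_camera(name): name is "scene" or "top"; returns a dict with "frame" (420x560x3 uint8, red, green, blue), "fx", "fy", "cx", "cy" (pixels), "view" (4x4, takes a point from world to camera coordinates). Camera axes: x right, y down, z forward; pixel columns grow to the right and rows downward; lengths in m; the calibration is good to about 2 mm. A picture is of the moment at which its call begins. There is no depth.
- ctrl.sign_off(): hands the job in, once; it reports no verdict.
The state is a dict: "time": time; "qpos": joint angles; "dq": joint speeds; "joint_efforts": joint torques, N m; "eef_pos": TCP position; "tcp_rot": TCP orientation; "contact_force": force on the tool from outside, world axes, zero at the start; "wrist_torque": the same for the moment, N m; "opening": opening from 0.0 (shut) to 1.0 (fully open).
Only numpy, scipy, OpenCV 4.12 (cv2) and the standard library are available. Lean on these libraries where they do the work, as an engineer would, in place of code of your own. Each camera call takes 0.05 s, during which the arm holds its last target. There are 200 camera calls.

## Task

Lift the clear hood of the chamber until its struts hold it wide open by themselves, and take the black hold-down knob off the post and set it aside on the bench. Thread every dish carrier on the bench down the post, hub up and fully home, the largest disc at the bottom and each smaller one above it in order of size; then put the knob back on the post on top of them, and shut the hood again. Leave the stack of dishes and the bottle where they are.

Things in the scene. Friction and masses are not known exactly. Their poses are not given: they have to be found in the camera images.
- chamber: the hooded chamber, a white base tray 200 (x) by 220 (y) mm, fixed to the bench. Origin: centre of its underside, straight below the post; x points away from the robot, to the hinge side. Floor 12 mm above the bench, walls 8 mm thick, their tops 41 mm above the bench. A gas strut 11 mm thick runs along the outside of each side wall up to the hood.
- post_foot (a point): where the middle of the steel post meets the tray's floor (12 mm above the bench). The post stands upright, 18 mm in diameter, 66 mm high from this point, its top 6 mm tapering to 8 mm diameter. The first carrier's underside sits at this height; each carrier on the stack raises the next by 14 mm.
- hood_hinge (a point): middle of the hood's hinge line, 95 mm behind the post and 45 mm above the bench. The hinge line runs along the chamber's y axis.
- hood_grip (a point): Where to hold the hood's handle, on its axis: a black round stub 16 mm thick, part of the hood, level and pointing to the robot when shut. 245 mm from the hinge line and 6 mm above it (51 mm above the bench shut, about 290 open, the stub then pointing up). Stub: 48 mm from rim to this point, 25 mm beyond it; the hood's front wall is 64 mm behind it.
- hood (a joint): angle of the hood, 0 shut to 1.5 rad fully open, swinging up and away from the robot. Cover 190 mm long, 206 wide, 87 high, about 0.75 kg, helped by gas struts: below roughly 0.7 rad it sinks shut, beyond that the struts carry it slowly to 1.5 rad and hold it. A few newtons at the stub lift it or pull it down.
- knob: hold-down knob, a black ribbed collar 54 mm in diameter (57 over the ribs), 34 mm high, with a 24 mm hole right through, about 150 g. At the start it stands on the tray's floor, round the post, under the hood. Origin: centre of its underside, z up along the hole.
- dishes: bystander: a stack of glass dishes 90 mm in diameter and 51 mm high. Origin: centre of the underside.
- bottle: bystander: a glass reagent bottle 72 mm in diameter and 150 mm high. Origin: centre of the underside.
- carrier110: dish carrier: a level aluminium disc 110 mm in diameter, 3 mm thick, with a white round hub 44 mm in diameter in its middle that stands up to 14 mm above the disc's underside; 24 mm hole right through. Carriers differ only in the disc's diameter. 100 to 340 g. Lies flat on the bench, hub up. Origin: centre of the disc's underside, z up along the hole. May be absent (None).
- carrier96: dish carrier: a level aluminium disc 96 mm in diameter, 3 mm thick, with a white round hub 44 mm in diameter in its middle that stands up to 14 mm above the disc's underside; 24 mm hole right through. Carriers differ only in the disc's diameter. 100 to 340 g. Lies flat on the bench, hub up. Origin: centre of the disc's underside, z up along the hole. May be absent (None).
- carrier82: dish carrier: a level aluminium disc 82 mm in diameter, 3 mm thick, with a white round hub 44 mm in diameter in its middle that stands up to 14 mm above the disc's underside; 24 mm hole right through. Carriers differ only in the disc's diameter. 100 to 340 g. Lies flat on the bench, hub up. Origin: centre of the disc's underside, z up along the hole. May be absent (None).
- carrier68: dish carrier: a level aluminium disc 68 mm in diameter, 3 mm thick, with a white round hub 44 mm in diameter in its middle that stands up to 14 mm above the disc's underside; 24 mm hole right through. Carriers differ only in the disc's diameter. 100 to 340 g. Lies flat on the bench, hub up. Origin: centre of the disc's underside, z up along the hole. May be absent (None).
There are look-alikes about, which are no part of the job. What is shaped like the carrier68 but pink is not meant. Leave any blue or purple look-alike of the carrier82 alone.

How it is judged:
On the way, in this order (a step that is already met when the one before it is completed fails the run):
1. the hood stands open, held by its struts alone (value of joint hood above 1.3 rad and velocity of joint hood below 0.1 rad/s and distance between the grasp point and hood_grip above 0.05 m), for 0.3 s.
2. the knob is off the post and set down on the bench (horizontal distance between knob and post_foot above 0.08 m and height (world z) of knob below 0.006 m and linear speed of knob below 0.03 m/s and angle between knob's own z axis and vertical below 0.1 rad), for 0.2 s.
3. all carriers are home on the post, hub up, largest at the bottom, in order of size (horizontal distance between each of carrier110, carrier96, carrier82, carrier68 and post_foot below 0.006 m and angle between each of carrier110, carrier96, carrier82, carrier68's own z axis and vertical below 0.08 rad and z of carrier110 in the frame of post_foot between -0.004 and 0.004 m and (z of carrier96 in the frame of post_foot between -0.004 and 0.004 m or z of carrier96 in the frame of post_foot between 0.01 and 0.018 m) and z of each of carrier96, carrier82, carrier68 in the frame of carrier110 above 0.008 m and (z of carrier82 in the frame of post_foot between -0.004 and 0.004 m or z of carrier82 in the frame of post_foot between 0.01 and 0.018 m or z of carrier82 in the frame of post_foot between 0.024 and 0.032 m) and z of each of carrier82, carrier68 in the frame of carrier96 above 0.008 m and (z of carrier68 in the frame of post_foot between -0.004 and 0.004 m or z of carrier68 in the frame of post_foot between 0.01 and 0.018 m or z of carrier68 in the frame of post_foot between 0.024 and 0.032 m or z of carrier68 in the frame of post_foot between 0.038 and 0.046 m) and z of carrier68 in the frame of carrier82 above 0.008 m and linear speed of each of carrier110, carrier96, carrier82, carrier68 below 0.03 m/s), for 0.2 s.
4. the knob is back on the post on top of the carriers (horizontal distance between each of carrier110, carrier96, carrier82, carrier68, knob and post_foot below 0.006 m and angle between each of carrier110, carrier96, carrier82, carrier68, knob's own z axis and vertical below 0.08 rad and z of carrier110 in the frame of post_foot between -0.004 and 0.004 m and (z of carrier96 in the frame of post_foot between -0.004 and 0.004 m or z of carrier96 in the frame of post_foot between 0.01 and 0.018 m) and z of each of carrier96, carrier82, carrier68, knob in the frame of carrier110 above 0.008 m and (z of carrier82 in the frame of post_foot between -0.004 and 0.004 m or z of carrier82 in the frame of post_foot between 0.01 and 0.018 m or z of carrier82 in the frame of post_foot between 0.024 and 0.032 m) and z of each of carrier82, carrier68, knob in the frame of carrier96 above 0.008 m and (z of carrier68 in the frame of post_foot between -0.004 and 0.004 m or z of carrier68 in the frame of post_foot between 0.01 and 0.018 m or z of carrier68 in the frame of post_foot between 0.024 and 0.032 m or z of carrier68 in the frame of post_foot between 0.038 and 0.046 m) and z of each of carrier68, knob in the frame of carrier82 above 0.008 m and (z of knob in the frame of post_foot between 0.024 and 0.032 m or z of knob in the frame of post_foot between 0.038 and 0.046 m or z of knob in the frame of post_foot between 0.052 and 0.06 m) and z of knob in the frame of carrier68 above 0.008 m), for 0.2 s.
At the end, for the whole second after the job is handed in: Every carrier present is round the post (axes within 6 mm), upright hub up (within 0.08 rad), at the height of its place in the stack (within 4 mm), largest at the bottom in order of size; the knob sits likewise on top; all are at rest and the hood is shut (below 0.05 rad) (all of step 4 and linear speed of each of carrier110, carrier96, carrier82, carrier68, knob below 0.03 m/s and value of joint hood below 0.05 rad); the robot touches nothing.
It fails at once if a bystander is shifted by more than 30 mm or tipped over (distance of any of dishes, bottle from where it was at the start of the episode above 0.03 m or angle between any of dishes, bottle's own z axis and vertical above 0.5 rad).
Of carrier110, carrier96, carrier82, carrier68 only 2 to 4 are there at a start; the rules pass over those that are not, and their reading is None.
At some moment in a run one of carrier110, carrier96, carrier82, carrier68 may be knocked a few centimetres aside while the robot is not near it.
It also fails if it takes over 210 s, if anything falls off the work surface, if the arm or the gripper's body presses on something with over 40 N, if the wrist force passes 120 N, or if a joint passes its speed limit or range.

## Working session

There is one attempt and no reset: what is moved stays moved. The work goes in short steps, Python scripts to look and compute and a tool call to move; the robot and the scene stay as the last step left them, time stands still between calls to the robot, and variables do not carry over. Pictures are saved under pics/ and viewed, on a budget of 14 in all, crops included, one or two more only if the job needs it, and the job is handed in when it is done.

Besides the shell and the picture viewer there is one more tool, called after "Request:" as name(argument=value, ...) on one line, values as JSON. step_arm: Moves the arm, as the interface text tells. Its arguments: {"type":"object","properties":{"gripper":{"type":"array"},"linear":{"type":"array"},"delta_rot":{"type":"array"},"grip_force":{"type":"number"}},"required":["gripper","linear","delta_rot"]}

```bash
ls; mkdir -p pics; python3 - <<'E'
from plant import ctrl
import cv2,numpy as np
s=ctrl.get_state();print(s,ctrl.hold_point_z)
for n in("scene","top"):
    c=ctrl.read_camera(n);print(n,c["fx"],c["fy"],c["cx"],c["cy"],np.round(c["view"],4).tolist())
    cv2.imwrite(f"pics/{n}0.png",c["frame"][:,:,::-1])
E
```

```text
pics
{'time': 0.0, 'qpos': array([ 1.05999315e+00,  2.87204252e-01,  1.57818645e+00, -2.54255728e-05,
        1.27862880e+00, -1.50011896e-01]), 'dq': array([ 0.00062862, -0.00062488, -0.00026292, -0.00116467, -0.00029205,
        0.00039213]), 'joint_efforts': array([-5.85874950e-04, -4.05978405e+01, -2.92622888e+01, -1.30367421e-04,
        5.84892870e-03,  8.17336172e-06]), 'eef_pos': array([0.23793951, 0.63095687, 0.22991635]), 'tcp_rot': array([ 8.22497967e-01,  5.68766756e-01, -1.08462779e-03,  5.44175066e-04]), 'contact_force': array([ 0.27551831, -0.70540084, -0.56758075]), 'wrist_torque': array([0.02367932, 0.01248213, 0.01260016]), 'opening': 1.000883781648745} 0.0187
scene 389.8370735930731 389.8370735930731 283.29737225967784 207.41677669976133 [[0.2889, 0.9574, 0.0008, -0.1734], [0.8092, -0.2437, -0.5346, -0.3809], [-0.5116, 0.1551, -0.8451, 1.1977], [0.0, 0.0, 0.0, 1.0]]
top 443.2288437644901 443.2288437644901 279.29071818403185 209.13420042878306 [[-0.0599, -0.9982, 0.001, 0.0451], [-0.9776, 0.0585, -0.2022, 0.5324], [0.2018, -0.0131, -0.9793, 1.162], [0.0, 0.0, 0.0, 1.0]]
```

View pics/scene0.png

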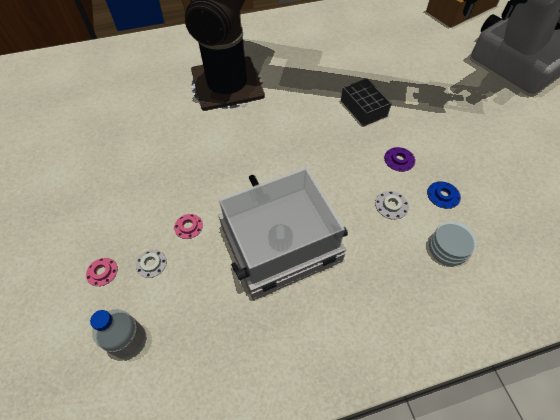

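View pics/top0.png

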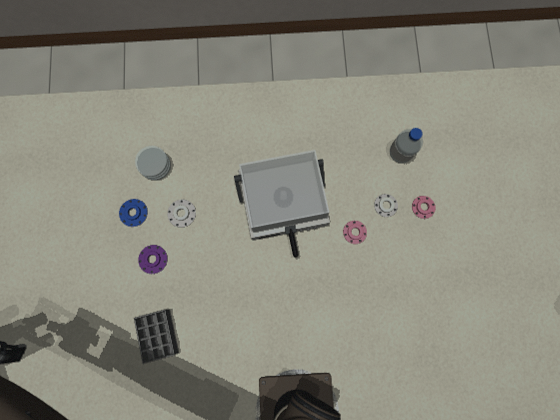

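The scene view shows the chamber at the centre, with its handle tip near (254,181). There are white carriers at (150,263) and (392,205). The look-alikes are pink at (188,226) and (101,271), purple at (400,159) and blue at (444,194). In the top view the white carriers are at (386,205) and (181,213), the handle at (293,243), the bottle at (405,145), the dishes at (153,164) and a black grid box at (157,335). The two white/aluminium carriers fit the description. Next I'll measure their sizes and confirm in one crop.

```bash
cat > h.py <<'E'
from plant import ctrl
import cv2,numpy as np
from scipy.spatial.transform import Rotation as R
def cam(n): return ctrl.read_camera(n)
def unproj(c,uv,z):
    V=c["view"];Rm=V[:3,:3];o=-Rm.T@V[:3,3]
    d=Rm.T@np.array([(uv[0]-c["cx"])/c["fx"],(uv[1]-c["cy"])/c["fy"],1]); return o+d*(z-o[2])/d[2]
def proj(c,P):
    P=np.atleast_2d(P);q=P@c["view"][:3,:3].T+c["view"][:3,3]
    return np.c_[c["fx"]*q[:,0]/q[:,2]+c["cx"],c["fy"]*q[:,1]/q[:,2]+c["cy"]]
def save(c,f,roi=None,k=1):
    im=c["frame"][:,:,::-1]
    if roi: x0,y0,x1,y1=roi; im=im[y0:y1,x0:x1]
    im=cv2.resize(im,None,fx=k,fy=k,interpolation=cv2.INTER_CUBIC) if k!=1 else im
    cv2.imwrite("pics/"+f,im); return im
def local(target,rot=None):
    """shift in tool axes to bring TCP to target"""
    s=ctrl.get_state();Rm=R.from_quat(s["tcp_rot"]).as_matrix();return Rm.T@(np.array(target)-s["eef_pos"])
E
python3 - <<'E'
from h import *
ims=[]
for n,pts in(("top",[(386,205),(181,213)]),("scene",[(150,263),(392,205)])):
    c=cam(n);hsv=cv2.cvtColor(c["frame"],cv2.COLOR_RGB2HSV)
    for p in pts:
        x0,y0=p[0]-25,p[1]-25
        roi=hsv[y0:y0+50,x0:x0+50]
        m=((roi[...,1]<30)).astype(np.uint8)
        n_,lab,st,_=cv2.connectedComponentsWithStats(m)
        k=1+np.argmax(st[1:,4]);m=(lab==k).astype(np.uint8)
        ct=max(cv2.findContours(m,0,cv2.CHAIN_APPROX_NONE)[0],key=len)[:,0]+[x0,y0]
        W=np.array([unproj(c,q+0.0,0.003)[:2] for q in ct]);
        (a,b),r=cv2.minEnclosingCircle(W.astype(np.float32)*1000)
        e=cv2.fitEllipse((W*1000).astype(np.float32))
        print(n,p,"encl",a,b,2*r,"ell",np.round(e[0],1),np.round(e[1],1))
        ims.append(save(c,"t.png",(x0-10,y0-10,x0+60,y0+60),4))
    if n=="top": ims.append(save(c,"t.png",(225,140,340,265),5)); 
A=np.hstack([ims[0],ims[1]]);B=np.hstack([ims[3],ims[4]])
A=np.vstack([A,B]);C=cv2.resize(ims[2],(230,250))
cv2.imwrite("pics/c1.png",A); cv2.imwrite("pics/ch1.png",ims[2])
E
```

```text
top (386, 205) encl 544.669677734375 -296.4261169433594 196.7530517578125 ell [ 542.6 -294.4] [163.8 168.4]
top (181, 213) encl 552.6380615234375 295.6237487792969 204.50177001953125 ell [552.9 294.8] [163.2 171.5]
scene (150, 263) encl 538.705322265625 -292.1593017578125 68.28145599365234 ell [ 539.  -292.2] [66.1 66.2]
scene (392, 205) encl 551.1856079101562 292.64227294921875 82.82180786132812 ell [551.3 292.6] [80.  80.9]
```

View pics/c1.png

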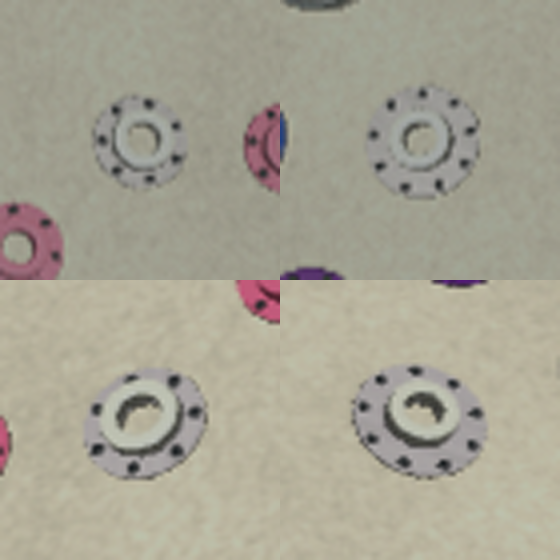

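View pics/ch1.png

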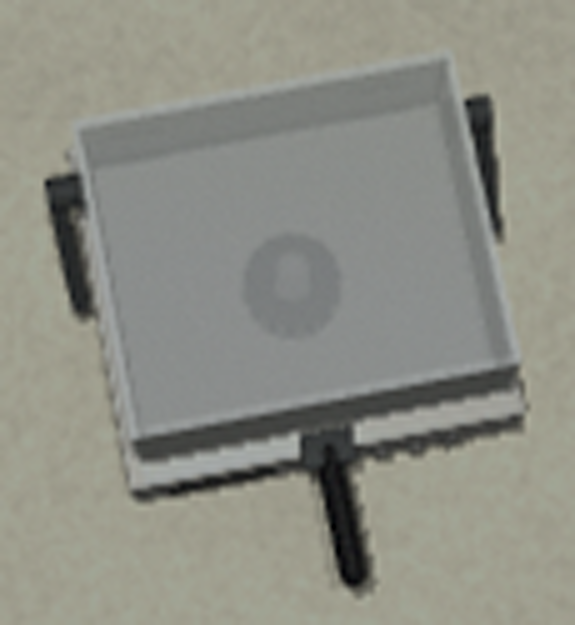

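The crops confirm two white/aluminium carriers. The one at scene (150,263) is 68 mm across and the one at (392,205) is about 82 mm. The chamber crop shows its handle tip at top px (296,256) and the tray's front corners at (252,238) and (329,225).

```bash
cat >> h.py <<'E'
def cpt(p,l):
    x,y,a=p;l=np.atleast_2d(np.array(l,float));c,s=np.cos(a),np.sin(a)
    return np.c_[x+c*l[:,0]-s*l[:,1],y+s*l[:,0]+c*l[:,1],l[:,2]]
E
python3 - <<'E'
from h import *
from scipy.optimize import least_squares
c=cam("top");s=cam("scene")
L=np.array([[-.1,.11,0],[-.1,-.11,0],[-.175,0,.059],[-.102,0,.059]]);U=np.array([[252.,238.4],[329.4,225.2],[296.3,256.5],[290.,227.5]])
r=least_squares(lambda p:(proj(c,cpt(p,L))-U).ravel(),[.5,0,0]);p=r.x;print(p,r.fun.reshape(-1,2).round(1))
out=[]
for cc,roi in((c,(210,130,350,270)),(s,(205,160,355,310))):
    im=cc["frame"][:,:,::-1].copy()
    big=cv2.resize(im,None,fx=4,fy=4,interpolation=cv2.INTER_CUBIC)
    def ln(l,col,closed=True):
        q=proj(cc,cpt(p,l))*4+1.5;cv2.polylines(big,[q.astype(np.int32)],closed,col,1)
    B=[[-.1,-.11],[-.1,.11],[.1,.11],[.1,-.11]]
    ln([b+[0] for b in B],(0,0,255));ln([b+[.041] for b in B],(0,255,0))
    t=np.linspace(0,6.28,40)
    ln(np.c_[.027*np.cos(t),.027*np.sin(t),0*t+.046],(255,0,0))
    ln(np.c_[.004*np.cos(t),.004*np.sin(t),0*t+.078],(0,255,255))
    ln([[-.102,0,.051],[-.175,0,.051]],(255,0,255),False)
    x0,y0,x1,y1=[4*v for v in roi];out.append(cv2.resize(big[y0:y1,x0:x1],(400,400) ))
cv2.imwrite("pics/fit.png",cv2.resize(np.hstack(out),None,fx=1,fy=1))
E
```

```text
[ 0.57791112 -0.00407964  0.11204883] [[ 0.2 -0.3]
 [-1.  -0.2]
 [-0.4 -1. ]
 [ 1.1  1.5]]
```

View pics/fit.png

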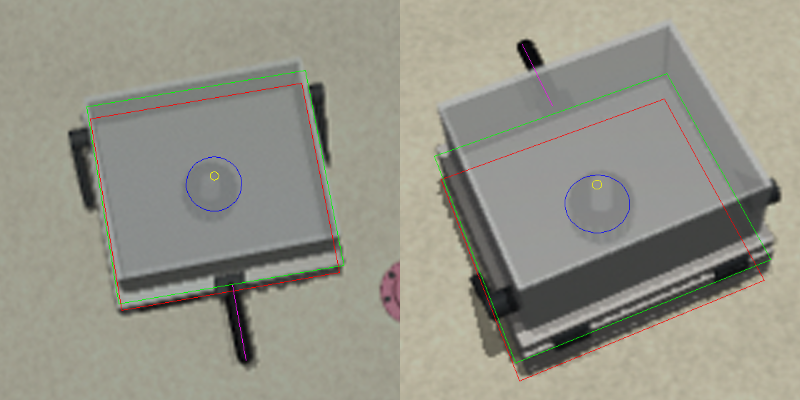

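The fit puts the post near (0.578,-0.004) with yaw 0.112. It lines up in both views, and the knob's offset is explained by seeing its side. Next I'll plan the approach to the handle.

```bash
cat >> h.py <<'E'
def plan(g,jaw,tcp=False,tilt=None):
    """g: grasp point target (tool down), jaw: yaw of jaw axis; prints tool-axis shift (mm) and rotvec deg"""
    s=ctrl.get_state();R0=R.from_quat(s["tcp_rot"]);best=None
    t=np.array(g,float)-[0,0,0 if tcp else ctrl.hold_point_z]
    for a in(jaw,jaw+np.pi):
        x=np.array([np.cos(a),np.sin(a),0]);z=np.array([0,0,-1.]);Rt=R.from_matrix(np.c_[x,np.cross(z,x),z])
        rv=(R0.inv()*Rt).as_rotvec(degrees=True)
        sh=R0.inv().apply(t-s["eef_pos"])
        print("shift",np.round(sh,4).tolist(),"rot",np.round(rv,2).tolist(),"q6~",round(s["qpos"][5],2),"t",s["time"])
def st():
    s=ctrl.get_state();print("t",round(s["time"],2),"tcp",s["eef_pos"].round(4),"grasp",(s["eef_pos"]+R.from_quat(s["tcp_rot"]).apply([0,0,-ctrl.hold_point_z])).round(4),"F",s["contact_force"].round(1),"op",round(s["opening"],3),"q",s["qpos"].round(2))
E
python3 -c "
from h import *
p=[.578,-.004,.112]
print(cpt(p,[-.145,0,.051]))
plan([.52,.15,.22],p[2]+np.pi/2); plan(cpt(p,[-.145,0,.22])[0],p[2]+np.pi/2)"
```

```text
[[ 0.43390849 -0.02020607  0.051     ]]
shift [-0.3509, 0.4336, 0.0298] rot [-0.02, 0.04, -27.09] q6~ -0.15 t 0.3
shift [-0.3509, 0.4336, 0.0298] rot [0.06, 0.02, 152.91] q6~ -0.15 t 0.3
shift [-0.5405, 0.4132, 0.0299] rot [-0.02, 0.04, -27.09] q6~ -0.15 t 0.3
shift [-0.5405, 0.4132, 0.0299] rot [0.06, 0.02, 152.91] q6~ -0.15 t 0.3
```

Request:
step_arm(gripper=[-1, -1, -1, -1, -1, -1, -1, -1, -1, -1, -1, -1, -1, -1, -1, -1], linear=[[-0.35, 0.433, 0.03], [-0.35, 0.433, 0.03], [-0.35, 0.433, 0.03], [-0.35, 0.433, 0.03], [-0.35, 0.433, 0.03], [-0.35, 0.433, 0.03], [-0.35, 0.433, 0.03], [-0.35, 0.433, 0.03], [-0.35, 0.433, 0.03], [-0.54, 0.413, 0.03], [-0.54, 0.413, 0.03], [-0.54, 0.413, 0.03], [-0.54, 0.413, 0.03], [-0.54, 0.413, 0.03], [-0.54, 0.413, 0.03], [-0.54, 0.413, 0.03]], delta_rot=[[0, 0, -27.1], [0, 0, -27.1], [0, 0, -27.1], [0, 0, -27.1], [0, 0, -27.1], [0, 0, -27.1], [0, 0, -27.1], [0, 0, -27.1], [0, 0, -27.1], [0, 0, -27.1], [0, 0, -27.1], [0, 0, -27.1], [0, 0, -27.1], [0, 0, -27.1], [0, 0, -27.1], [0, 0, -27.1]])

```text
time: 2.3
eef_pos: [0.4344, -0.0184, 0.2013]
tcp_rot: [0.665, 0.746, 0.0, -0.0]
contact_force: [-0.2, -0.3, 0.6]
opening: 1.003
```

```bash
python3 -c "
from h import *
p=[.578,-.004,.112]
st();plan(cpt(p,[-.145,0,.051])[0],p[2]+np.pi/2);c=cam('scene');save(c,'s2.png',(190,90,350,290),3)"
```

```text
t 2.3 tcp [ 0.4344 -0.0184  0.2013] grasp [ 0.4344 -0.0184  0.22  ] F [-0.2 -0.3  0.6] op 1.003 q [-0.28 -0.24  2.17  0.    1.21 -1.96]
shift [-0.0018, -0.0007, 0.169] rot [-0.01, -0.01, 0.15] q6~ -1.96 t 2.3
shift [-0.0018, -0.0007, 0.169] rot [0.02, -0.01, -179.85] q6~ -1.96 t 2.3
```

View pics/s2.png

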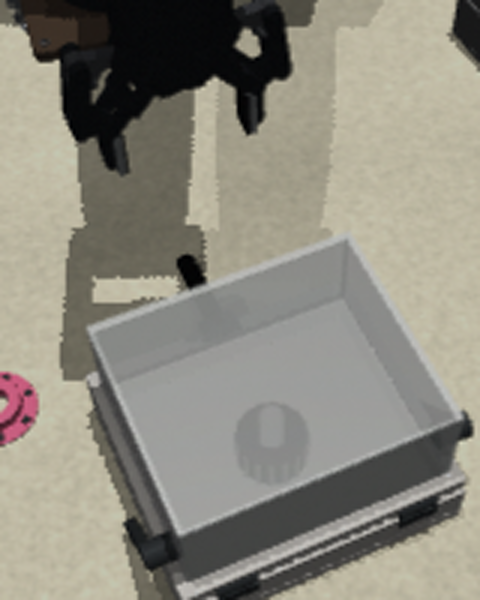

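The open fingers hang centred over the stub, whose tip is at crop (190,270). I'll descend and grip lightly.

Request:
step_arm(gripper=[-1, -1, -1, -1, -1, 0, 1, 1, 1, 1, 1, 1], linear=[[-0.002, 0, 0.06], [-0.002, 0, 0.12], [-0.002, 0, 0.15], [-0.002, 0, 0.169], [-0.002, 0, 0.169], [-0.002, 0, 0.169], [-0.002, 0, 0.169], [-0.002, 0, 0.169], [-0.002, 0, 0.169], [-0.002, 0, 0.169], [-0.002, 0, 0.169], [-0.002, 0, 0.169]], delta_rot=[[0, 0, 0], [0, 0, 0], [0, 0, 0], [0, 0, 0], [0, 0, 0], [0, 0, 0], [0, 0, 0], [0, 0, 0], [0, 0, 0], [0, 0, 0], [0, 0, 0], [0, 0, 0]], grip_force=25)

```text
time: 3.85
eef_pos: [0.4343, -0.0188, 0.0328]
tcp_rot: [0.667, 0.745, 0.002, -0.002]
contact_force: [1.5, 12.5, 3.7]
opening: 0.176
```

```bash
python3 -c "
from h import *
st()
for th in np.arange(0,1.21,.1):
  r=.240;print(round(th,1),'dx(fwd)',round(r-r*np.cos(th)+.006*np.sin(th),3),'up',round(r*np.sin(th)+.006*np.cos(th)-.006,3))
print(R.from_quat(ctrl.get_state()['tcp_rot']).as_matrix().round(3))"
```

```text
t 3.85 tcp [ 0.4343 -0.0188  0.0328] grasp [ 0.4343 -0.0189  0.0515] F [ 1.5 12.5  3.7] op 0.176 q [-0.28  0.03  2.28  0.01  0.83 -1.97]
0.0 dx(fwd) 0.0 up 0.0
0.1 dx(fwd) 0.002 up 0.024
0.2 dx(fwd) 0.006 up 0.048
0.3 dx(fwd) 0.012 up 0.071
0.4 dx(fwd) 0.021 up 0.093
0.5 dx(fwd) 0.032 up 0.114
0.6 dx(fwd) 0.045 up 0.134
0.7 dx(fwd) 0.06 up 0.153
0.8 dx(fwd) 0.077 up 0.17
0.9 dx(fwd) 0.096 up 0.186
1.0 dx(fwd) 0.115 up 0.199
1.1 dx(fwd) 0.136 up 0.211
1.2 dx(fwd) 0.159 up 0.22
[[-0.11   0.994  0.   ]
 [ 0.994  0.11   0.006]
 [ 0.006  0.001 -1.   ]]
```

Gripping the stub (opening 15 mm). Now I'll lift along the arc to about 0.6 rad first.

Request:
step_arm(gripper=[1, 1, 1, 1, 1, 1, 1, 1, 1, 1, 1, 1, 1], linear=[[0.001, 0, -0.012], [0.001, 0.002, -0.024], [0.001, 0.004, -0.036], [0.001, 0.006, -0.048], [0.001, 0.009, -0.06], [0.001, 0.012, -0.071], [0.001, 0.016, -0.082], [0.001, 0.021, -0.093], [0.001, 0.026, -0.104], [0.001, 0.032, -0.114], [0.001, 0.038, -0.124], [0.001, 0.045, -0.134], [0.001, 0.045, -0.134]], delta_rot=[[0, 0, 0], [0, 0, 0], [0, 0, 0], [0, 0, 0], [0, 0, 0], [0, 0, 0], [0, 0, 0], [0, 0, 0], [0, 0, 0], [0, 0, 0], [0, 0, 0], [0, 0, 0], [0, 0, 0]])

```text
time: 5.48
eef_pos: [0.4778, -0.0128, 0.1662]
tcp_rot: [0.666, 0.746, 0.001, -0.003]
contact_force: [-1.7, 7.0, -1.9]
opening: 0.177
```

Request:
step_arm(gripper=[1, 1, 1, 1, 1, 1, 1, 1, 1, 1, 1, 1, 1], linear=[[0.001, 0.007, -0.01], [0.001, 0.015, -0.019], [0.001, 0.023, -0.028], [0.001, 0.032, -0.036], [0.001, 0.041, -0.044], [0.001, 0.051, -0.052], [0.001, 0.06, -0.059], [0.001, 0.07, -0.065], [0.001, 0.08, -0.071], [0.001, 0.091, -0.077], [0.001, 0.102, -0.082], [0.001, 0.114, -0.086], [0.001, 0.114, -0.086]], delta_rot=[[0, 0, 0], [0, 0, 0], [0, 0, 0], [0, 0, 0], [0, 0, 0], [0, 0, 0], [0, 0, 0], [0, 0, 0], [0, 0, 0], [0, 0, 0], [0, 0, 0], [0, 0, 0], [0, 0, 0]])

```text
time: 7.1
eef_pos: [0.5921, 0.0027, 0.252]
tcp_rot: [0.666, 0.746, 0.003, -0.004]
contact_force: [-0.5, 12.7, -1.1]
opening: 0.179
```

Request:
step_arm(gripper=[-1, -1, -1, -1, -1, -1, -1, -1, -1, -1, -1, -1, -1], linear=[[0, 0, 0], [0, 0, 0], [0, 0, 0], [0, 0, 0], [0, 0, 0], [0, 0, -0.04], [0, 0, -0.08], [0, -0.02, -0.1], [0, -0.06, -0.1], [0, -0.1, -0.1], [0, -0.13, -0.1], [0, -0.13, -0.1], [0, -0.13, -0.1]], delta_rot=[[0, 0, 0], [0, 0, 0], [0, 0, 0], [0, 0, 0], [0, 0, 0], [0, 0, 0], [0, 0, 0], [0, 0, 0], [0, 0, 0], [0, 0, 0], [0, 0, 0], [0, 0, 0], [0, 0, 0]])

```text
time: 8.72
eef_pos: [0.4634, -0.0163, 0.3526]
tcp_rot: [0.666, 0.746, 0.0, 0.0]
contact_force: [-1.1, -0.4, -0.0]
opening: 0.996
```

```bash
python3 -c "
from h import *
st();
a=save(cam('scene'),'t.png',(150,40,430,320),1);b=save(cam('top'),'t.png',(140,60,420,340),1)
cv2.imwrite('pics/s3.png',cv2.resize(np.hstack([a,b]),(800,400),interpolation=cv2.INTER_CUBIC))"
```

```text
t 8.72 tcp [ 0.4634 -0.0163  0.3526] grasp [ 0.4634 -0.0163  0.3713] F [-1.1 -0.4 -0. ] op 0.996 q [-0.25 -0.27  1.92  0.    1.49 -1.94]
```

View pics/s3.png

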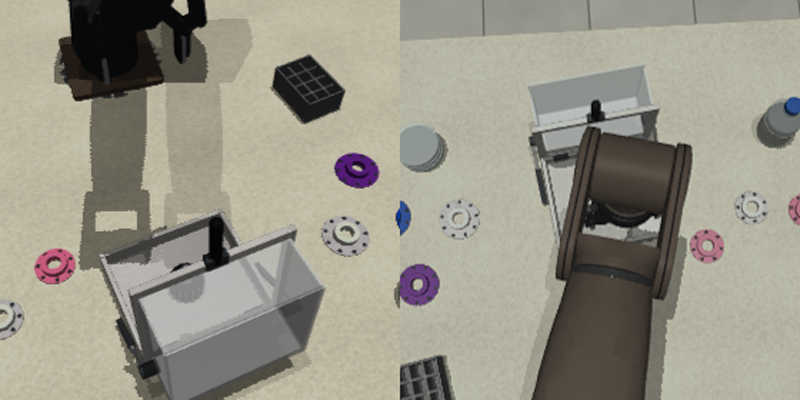

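The hood now stands wide open, with the stub pointing up at scene crop (216,235), and the arm is clear of it. I'll move aside to see the post and knob from the top.

Request:
step_arm(gripper=[-1, -1, -1, -1, -1, -1, -1], linear=[[0.06, 0, 0], [0.12, 0, 0], [0.18, 0, 0], [0.24, 0, 0], [0.27, 0, 0], [0.27, 0, 0], [0.27, 0, 0]], delta_rot=[[0, 0, 0], [0, 0, 0], [0, 0, 0], [0, 0, 0], [0, 0, 0], [0, 0, 0], [0, 0, 0]])

```text
time: 9.7
eef_pos: [0.433, 0.2518, 0.3519]
tcp_rot: [0.666, 0.746, -0.001, -0.0]
contact_force: [0.1, 0.7, 0.3]
opening: 0.997
```

```bash
python3 -c "
from h import *
st();c=cam('top')
for n,u in dict(pink1=(355,232),pink2=(423,207),purple=(153,259),blue=(133,213),dishes=(153,164),grid=(157,335),bottle=(405,150)).items(): print(n,unproj(c,u,.003).round(3))
save(c,'s4.png',(230,140,350,260),5)"
```

```text
t 9.7 tcp [0.433  0.2518 0.3519] grasp [0.4331 0.2518 0.3706] F [0.1 0.7 0.3] op 0.997 q [ 0.32 -0.17  1.84 -0.    1.48 -1.36]
pink1 [ 0.466 -0.198  0.003]
pink2 [ 0.526 -0.399  0.003]
purple [0.424 0.374 0.003]
blue [0.558 0.43  0.003]
dishes [0.701 0.373 0.003]
grid [0.218 0.363 0.003]
bottle [ 0.7   -0.368  0.003]
```

View pics/s4.png

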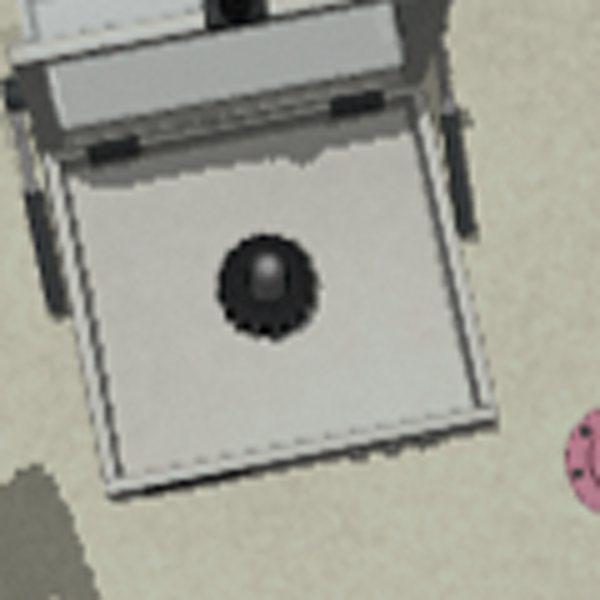

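The top crop shows the empty tray, the knob centred at crop (268,287) and the bright post at (268,275). I'll fit both silhouettes.

```bash
cat >> h.py <<'E'
def sil(c,x,y,circs,k=8):
    t=np.linspace(0,2*np.pi,60);P=np.vstack([np.c_[x+r*np.cos(t),y+r*np.sin(t),0*t+z] for r,z in circs])
    q=cv2.convexHull(proj(c,P).astype(np.float32));M=cv2.moments(q);return np.array([M["m10"]/M["m00"],M["m01"]/M["m00"]]),q[:,0].min(0),q[:,0].max(0)
def fitsil(c,mask,circs,x0):
    from scipy.optimize import least_squares
    n,l,s,ce=cv2.connectedComponentsWithStats(mask.astype(np.uint8));k=1+np.argmax(s[1:,4])
    m=(l==k).astype(np.uint8);ys,xs=np.nonzero(m);o=np.array([xs.mean(),ys.mean()])
    lo=np.array([xs.min(),ys.min()])-.5;hi=np.array([xs.max(),ys.max()])+.5
    r=least_squares(lambda p:sil(c,*p,circs)[0]-o,x0);S=sil(c,*r.x,circs)
    print("fit",r.x.round(4),"box err",(lo-S[1]).round(1),(hi-S[2]).round(1),"n",len(xs));return r.x
E
python3 - <<'E'
from h import *
c=cam("top");g=cv2.cvtColor(c["frame"],cv2.COLOR_RGB2GRAY);roi=np.zeros(g.shape,bool);roi[184:212,270:298]=1
d=roi&(g<95);d=cv2.morphologyEx(d.astype(np.uint8),cv2.MORPH_CLOSE,np.ones((9,9)))
k=fitsil(c,d,[(.0278,.012),(.0278,.046)],[.578,-.004])
roi2=np.zeros(g.shape,bool);roi2[188:202,277:290]=1
for th in(60,75): fitsil(c,roi2&(g>th),[(.009,.046),(.009,.072),(.004,.078)],[.578,-.004])
print(g[186:206,274:294])
E
```

```text
fit [5.738e-01 2.000e-04] box err [0.4 0.6] [-0.6 -0.3] n 320
fit [0.5755 0.0008] box err [0.9 1. ] [0.3 0.4] n 33
fit [5.777e-01 3.000e-04] box err [0.8 1.8] [-0.8 -1.8] n 21
[[183 181 183 184 184 181 161 155 141 159 159 156 170 186 183 184 182 181
  180 181]
 [182 183 183 181 155 146  77  52  18  28  47  41 107 161 160 170 184 181
  180 180]
 [182 182 183 150  39  19  24  31  30  30  30  27  20  27  59 118 178 185
  180 180]
 [181 168 144  77  25  30  33  31  32  27  32  32  30  31  25  55 131 177
  185 181]
 [175 112  27  27  30  33  35  40  54  55  50  38  33  35  29  25  58 130
  177 184]
 [159  54  26  33  33  34  38  65  91 109  99  61  37  32  34  32  24  62
  145 188]
 [120  24  30  31  36  33  51  91 127 149 136  87  49  33  35  35  32  51
  126 189]
 [ 84  24  35  33  32  29  52  98 133 145 136  96  63  25  38  31  29  48
  114 178]
 [ 30  30  33  33  31  24  49  86 105 126 113  83  60  14  36  38  32  25
   62 141]
 [ 19  32  36  35  31  19  48  71  84  87  82  68  55  17  32  36  33  28
   42 111]
 [ 22  30  36  35  32  25  50  61  68  68  65  56  52  17  33  35  32  33
   42 100]
 [ 26  34  35  34  33  30  53  61  58  56  56  59  50  26  37  36  35  30
   51 109]
 [ 20  35  34  36  36  35  48  62  62  57  59  57  43  27  37  38  33  28
   49 127]
 [ 14  33  36  36  34  31  38  53  53  51  53  50  34  34  33  38  35  31
   39 115]
 [ 52  41  37  36  33  37  34  33  36  36  35  26  35  32  37  34  37  31
   46 122]
 [116  45  31  36  35  30  36  32  32  35  33  33  34  34  35  33  38  57
   69 124]
 [161  21  20  35  38  41  34  34  36  36  37  38  36  37  39  31  33  72
  111 158]
 [174  51  19  42  39  39  37  39  38  39  38  39  39  37  42  20  22  70
  135 194]
 [177 131  99  53  32  23  42  47  33  34  34  37  30  31  45  34  64 106
  157 190]
 [186 187 162  51  25  14  36  53  12  18  30  45  10  19  40  68 111 158
  190 184]]
```

Post and knob agree at about (0.574, 0.0005), and the earlier lateral force on the stub is consistent with that. I'll plan the knob pick-up.

```bash
python3 -c "
from h import *
plan([.574,.0005,.16],.112+np.pi/2);plan([.574,.0005,.036],.112+np.pi/2)"
```

```text
shift [-0.2646, 0.1123, 0.211] rot [-0.01, 0.02, -0.07] q6~ -1.36 t 9.8
shift [-0.2646, 0.1123, 0.211] rot [0.04, 0.02, 179.93] q6~ -1.36 t 9.8
shift [-0.2646, 0.1124, 0.335] rot [-0.01, 0.02, -0.07] q6~ -1.36 t 9.8
shift [-0.2646, 0.1124, 0.335] rot [0.04, 0.02, 179.93] q6~ -1.36 t 9.8
```

Request:
step_arm(gripper=[-1, -1, -1, -1, -1, -1, -1, -1, -1, -1, -1, -1, -1, -1], linear=[[-0.06, 0.0, 0.03], [-0.12, 0.0, 0.06], [-0.18, 0.02, 0.1], [-0.24, 0.05, 0.14], [-0.265, 0.08, 0.18], [-0.265, 0.112, 0.21], [-0.265, 0.112, 0.21], [-0.265, 0.112, 0.21], [-0.265, 0.112, 0.24], [-0.265, 0.112, 0.27], [-0.265, 0.112, 0.3], [-0.265, 0.112, 0.32], [-0.265, 0.112, 0.334], [-0.265, 0.112, 0.334]], delta_rot=[[0, 0, 0], [0, 0, 0], [0, 0, 0], [0, 0, 0], [0, 0, 0], [0, 0, 0], [0, 0, 0], [0, 0, 0], [0, 0, 0], [0, 0, 0], [0, 0, 0], [0, 0, 0], [0, 0, 0], [0, 0, 0]])

```text
time: 11.55
eef_pos: [0.5734, 0.0014, 0.0184]
tcp_rot: [0.666, 0.746, -0.0, -0.0]
contact_force: [0.3, -0.4, 0.2]
opening: 0.997
```

Request:
step_arm(gripper=[0, 1, 1, 1, 1, 1, 1], linear=[[0, 0, 0], [0, 0, 0], [0, 0, 0], [0, 0, 0], [0, 0, 0], [0, 0, 0], [0, 0, 0]], delta_rot=[[0, 0, 0], [0, 0, 0], [0, 0, 0], [0, 0, 0], [0, 0, 0], [0, 0, 0], [0, 0, 0]], grip_force=30)

```text
time: 12.42
eef_pos: [0.5747, 0.0011, 0.0198]
tcp_rot: [0.666, 0.746, 0.001, 0.001]
contact_force: [-0.8, 0.9, 5.4]
opening: 0.62
```

```bash
python3 -c "
from h import *
st()"
```

```text
t 12.43 tcp [0.5747 0.0011 0.0198] grasp [0.5747 0.0011 0.0385] F [-0.8  0.9  5.4] op 0.62 q [-0.17  0.33  1.95  0.    0.86 -1.86]
```

Knob gripped (53 mm) with little side load. Now I'll lift it off and plan where to set it down.

Request:
step_arm(gripper=[1, 1, 1, 1, 1, 1], linear=[[0, 0, -0.01], [0, 0, -0.03], [0, 0, -0.06], [0, 0, -0.09], [0, 0, -0.105], [0, 0, -0.105]], delta_rot=[[0, 0, 0], [0, 0, 0], [0, 0, 0], [0, 0, 0], [0, 0, 0], [0, 0, 0]])

```text
time: 13.18
eef_pos: [0.5744, 0.0011, 0.125]
tcp_rot: [0.666, 0.746, 0.001, 0.001]
contact_force: [-0.4, 0.8, -1.4]
opening: 0.62
```

```bash
python3 -c "
from h import *
st();plan([.455,.205,.135],.112+np.pi/2);plan([.455,.205,.0265],.112+np.pi/2)"
```

```text
t 13.18 tcp [0.5744 0.0011 0.125 ] grasp [0.5744 0.0011 0.1437] F [-0.4  0.8 -1.4] op 0.62 q [-0.17  0.18  1.91  0.    1.05 -1.86]
shift [0.216, -0.0959, 0.0082] rot [0.17, 0.05, 0.01] q6~ -1.86 t 13.175
shift [0.216, -0.0959, 0.0082] rot [-0.08, 0.27, -179.99] q6~ -1.86 t 13.175
shift [0.2161, -0.0962, 0.1167] rot [0.17, 0.05, 0.01] q6~ -1.86 t 13.175
shift [0.2161, -0.0962, 0.1167] rot [-0.08, 0.27, -179.99] q6~ -1.86 t 13.175
```

Request:
step_arm(gripper=[1, 1, 1, 1, 1, 1, 1, 1, 1, 1, 1, 1, 1], linear=[[0.05, -0.02, 0], [0.1, -0.045, 0], [0.15, -0.07, 0], [0.2, -0.09, 0], [0.216, -0.096, 0.02], [0.216, -0.096, 0.05], [0.216, -0.096, 0.075], [0.216, -0.096, 0.095], [0.216, -0.096, 0.105], [0.216, -0.096, 0.111], [0.216, -0.096, 0.116], [0.216, -0.096, 0.116], [0.216, -0.096, 0.116]], delta_rot=[[0, 0, 0], [0, 0, 0], [0, 0, 0], [0, 0, 0], [0, 0, 0], [0, 0, 0], [0, 0, 0], [0, 0, 0], [0, 0, 0], [0, 0, 0], [0, 0, 0], [0, 0, 0], [0, 0, 0]])

```text
time: 14.8
eef_pos: [0.4546, 0.2053, 0.0078]
tcp_rot: [0.666, 0.746, 0.001, 0.0]
contact_force: [0.5, -0.0, -0.5]
opening: 0.624
```

Request:
step_arm(gripper=[0, -1, -1, -1, -1, -1, -1, -1], linear=[[0, 0, 0], [0, 0, 0], [0, 0, 0], [0, 0, 0], [0, 0, -0.04], [0, 0, -0.09], [0, 0, -0.15], [0, 0, -0.15]], delta_rot=[[0, 0, 0], [0, 0, 0], [0, 0, 0], [0, 0, 0], [0, 0, 0], [0, 0, 0], [0, 0, 0], [0, 0, 0]])

```text
time: 15.8
eef_pos: [0.4578, 0.2061, 0.1636]
tcp_rot: [0.666, 0.746, 0.005, 0.004]
contact_force: [0.1, 0.4, -0.7]
opening: 0.998
```

```bash
cat >> h.py <<'E'
def discs(c,cands):
    """fit white discs: cands pixel guesses; saturation mask"""
    hsv=cv2.cvtColor(c["frame"],cv2.COLOR_RGB2HSV)
    for p in cands:
        x0,y0=p[0]-25,p[1]-25;m=(hsv[y0:y0+50,x0:x0+50,1]<30).astype(np.uint8)
        n_,lab,s_,_=cv2.connectedComponentsWithStats(m);m=(lab==1+np.argmax(s_[1:,4])).astype(np.uint8)
        ct=max(cv2.findContours(m,0,cv2.CHAIN_APPROX_NONE)[0],key=len)[:,0]+[x0,y0]
        W=np.array([unproj(c,q+0.0,0.003)[:2] for q in ct])
        e=cv2.fitEllipse((W*1000).astype(np.float32));print(p,np.round(e[0],1),np.round(e[1],1))
E
python3 - <<'E'
from h import *
st();s=cam("scene");discs(s,[(150,263),(392,205)]);c=cam("top");g=cv2.cvtColor(c["frame"],cv2.COLOR_RGB2GRAY)
roi=np.zeros(g.shape,bool)
roi2=roi.copy();roi2[180:205,270:298]=1
u=proj(c,[.455,.205,.017])[0].astype(int);print("knob px",u)
a=save(s,'t.png',(60,110,460,310),2);cv2.imwrite('pics/s5.png',a)
E
```

```text
t 15.8 tcp [0.4578 0.2061 0.1636] grasp [0.4576 0.206  0.1823] F [ 0.1  0.4 -0.7] op 0.998 q [ 0.22 -0.04  2.06 -0.    1.1  -1.46]
(150, 263) [ 538.3 -292.3] [65.5 68.4]
(392, 205) [551.2 292.6] [80.1 81.1]
knob px [212 243]
```

View pics/s5.png

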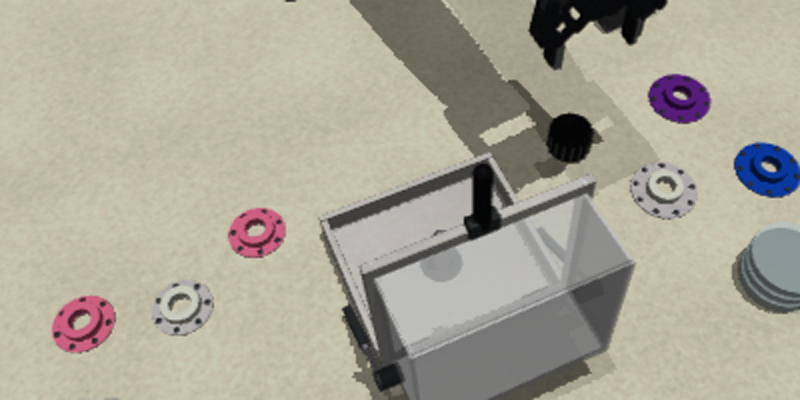

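The knob stands upright on the bench at crop (570,138), and the carriers have not moved. Next I'll check the scene-camera bias against the knob, whose true position is about (0.4546,0.2053), and plan for carrier82.

```bash
python3 - <<'E'
from h import *
s=cam("scene");g=cv2.cvtColor(s["frame"],cv2.COLOR_RGB2GRAY);u=proj(s,[.455,.205,.017])[0].astype(int)
r=np.zeros(g.shape,bool);r[u[1]-16:u[1]+16,u[0]-16:u[0]+16]=1
k=fitsil(s,r&(g<60),[(.0282,0),(.0282,.034)],[.455,.205])
c=cam("top");hsv=cv2.cvtColor(c["frame"],cv2.COLOR_RGB2HSV);g=hsv[...,2]
for P in([.538,-.292,.014],[.551,.292,.014]):
    u=proj(c,P)[0].astype(int);roi=g[u[1]-18:u[1]+18,u[0]-18:u[0]+18].astype(int)
    # hub: bright with low sat
    m=(hsv[u[1]-18:u[1]+18,u[0]-18:u[0]+18,1]<hsv[u[1]-18:u[1]+18,u[0]-18:u[0]+18,1].mean()-6)
    ys,xs=np.nonzero(m);print("top sat centroid",unproj(c,(np.median(xs)+u[0]-18,np.median(ys)+u[1]-18),.005).round(4),m.sum())
plan([.551,.292,.12],np.pi/2+.5);plan([.551,.292,.12],.5)
E
```

```text
fit [0.4536 0.2047] box err [0.2 1. ] [-0.  -1.1] n 460
top sat centroid [ 0.5383 -0.2905  0.005 ] 354
top sat centroid [0.5978 0.3095 0.005 ] 303
shift [0.0756, 0.1076, 0.0537] rot [-0.2, -0.02, -22.22] q6~ -1.46 t 16.0
shift [0.0756, 0.1076, 0.0537] rot [-0.02, 0.28, 157.78] q6~ -1.46 t 16.0
shift [0.0756, 0.1076, 0.0537] rot [-0.16, 0.14, 67.78] q6~ -1.46 t 16.0
shift [0.0756, 0.1076, 0.0537] rot [-0.15, -0.18, -112.22] q6~ -1.46 t 16.0
```

Request:
step_arm(gripper=[-1, -0.46, -0.46, -0.46, -0.46, -0.46, -0.46, -0.46, -0.46, -0.46, -0.46, -0.46, -0.46], linear=[[0.04, 0.05, 0.0], [0.076, 0.108, 0.04], [0.076, 0.1085, 0.06], [0.076, 0.1085, 0.06], [0.076, 0.1085, 0.08], [0.076, 0.1085, 0.1], [0.076, 0.1085, 0.11], [0.076, 0.1085, 0.12], [0.076, 0.1085, 0.13], [0.076, 0.1085, 0.14], [0.076, 0.1085, 0.148], [0.076, 0.1085, 0.153], [0.076, 0.1085, 0.153]], delta_rot=[[0, 0, 10], [0, 0, 20], [0, 0, 30], [0, 0, 40], [0, 0, 50], [0, 0, 60], [0, 0, 70], [0, 0, 80], [0, 0, 90], [0, 0, 90], [0, 0, 90], [0, 0, 90], [0, 0, 90]])

```text
time: 17.62
eef_pos: [0.553, 0.2927, 0.0038]
tcp_rot: [0.998, 0.056, -0.0, 0.0]
contact_force: [0.2, -1.4, 0.9]
opening: 0.728
```

Request:
step_arm(gripper=[0.2, 1, 1, 1, 1], linear=[[0, 0, 0], [0, 0, 0], [0, 0, 0], [0, 0, 0], [0, 0, 0]], delta_rot=[[0, 0, 0], [0, 0, 0], [0, 0, 0], [0, 0, 0], [0, 0, 0]], grip_force=20)

```text
time: 18.25
eef_pos: [0.5537, 0.293, 0.0051]
tcp_rot: [0.998, 0.056, 0.0, -0.0]
contact_force: [-2.3, 0.4, 5.6]
opening: 0.503
```

Hub held at 43 mm. I'll open, turn back 90°, and step down to feel for the disc before the final squeeze.

Request:
step_arm(gripper=[-0.25, -0.25, -0.25, -0.25, -0.25, -0.25, -0.25, -0.25, -0.25, -0.25, -0.25, -0.25, -0.25, -0.25], linear=[[0, 0, 0], [0, 0, -0.008], [0, 0, -0.01], [0, 0, -0.01], [0, 0, -0.01], [0, 0, -0.01], [0, 0, -0.01], [0, 0, -0.01], [0, 0, -0.01], [0, 0, -0.01], [0, 0, 0], [0, 0, 0.003], [0, 0, 0.004], [0, 0, 0.004]], delta_rot=[[0, 0, 0], [0, 0, 0], [0, 0, -10], [0, 0, -20], [0, 0, -30], [0, 0, -40], [0, 0, -50], [0, 0, -65], [0, 0, -80], [0, 0, -90], [0, 0, -90], [0, 0, -90], [0, 0, -90], [0, 0, -90]])

```text
time: 20.0
eef_pos: [0.5535, 0.2928, 0.0005]
tcp_rot: [0.667, 0.745, 0.0, 0.0]
contact_force: [0.2, 0.3, 0.2]
opening: 0.623
```

```bash
python3 -c "
from h import *
st()"
```

```text
t 20.0 tcp [5.535e-01 2.928e-01 5.000e-04] grasp [0.5535 0.2928 0.0192] F [0.2 0.3 0.2] op 0.623 q [ 0.32  0.46  1.82  0.    0.86 -1.36]
```

Request:
step_arm(gripper=[-0.25, -0.25, -0.25], linear=[[0, 0, 0.001], [0, 0, 0.002], [0, 0, 0.002]], delta_rot=[[0, 0, 0], [0, 0, 0], [0, 0, 0]])

```text
time: 20.38
eef_pos: [0.5536, 0.293, -0.0006]
tcp_rot: [0.666, 0.746, 0.0, 0.0]
contact_force: [-2.5, -0.3, 5.9]
opening: 0.624
```

Request:
step_arm(gripper=[0.2, 1, 1, 1, 1], linear=[[0, 0, 0], [0, 0, 0], [0, 0, 0], [0, 0, 0], [0, 0, 0]], delta_rot=[[0, 0, 0], [0, 0, 0], [0, 0, 0], [0, 0, 0], [0, 0, 0]], grip_force=40)

```text
time: 21.0
eef_pos: [0.5552, 0.2937, 0.0014]
tcp_rot: [0.666, 0.746, 0.002, 0.001]
contact_force: [-3.4, -0.8, 10.6]
opening: 0.492
```

Request:
step_arm(gripper=[1, 1, 1, 1, 1, 1], linear=[[0, 0, -0.005], [0, 0, -0.02], [0, 0, -0.05], [0, 0, -0.09], [0, 0, -0.12], [0, 0, -0.12]], delta_rot=[[0, 0, 0], [0, 0, 0], [0, 0, 0], [0, 0, 0], [0, 0, 0], [0, 0, 0]])

```text
time: 21.75
eef_pos: [0.5553, 0.2935, 0.1218]
tcp_rot: [0.666, 0.746, 0.003, 0.002]
contact_force: [0.4, 0.3, -2.0]
opening: 0.489
```

```bash
python3 -c "
from h import *
st();plan([.5743,.001,.14],.112+np.pi/2)
c=cam('scene');u=proj(c,[.553,.293,.1])[0].astype(int);save(c,'s6.png',(u[0]-70,u[1]-70,u[0]+70,u[1]+70),4)"
```

```text
t 21.75 tcp [0.5553 0.2935 0.1218] grasp [0.5551 0.2934 0.1405] F [ 0.4  0.3 -2. ] op 0.489 q [ 0.32  0.29  1.78 -0.    1.06 -1.36]
shift [-0.2928, -0.0138, -0.0] rot [0.38, -0.08, 0.01] q6~ -1.36 t 21.75
shift [-0.2928, -0.0138, -0.0] rot [0.13, 0.6, -179.99] q6~ -1.36 t 21.75
```

View pics/s6.png

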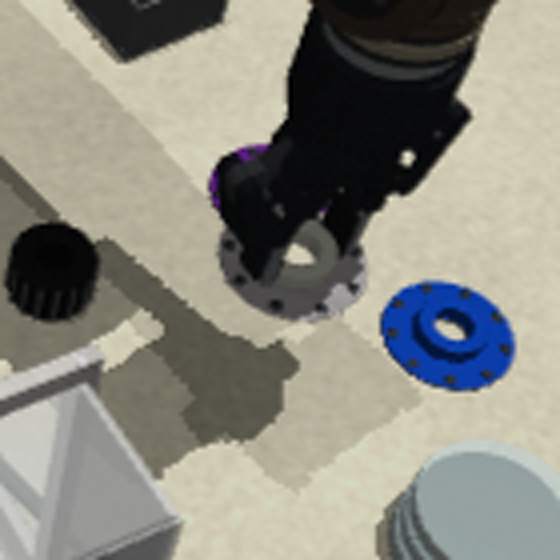

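The carrier is held level, at crop (300,270), and the underside sits about 1 mm below the TCP. I'll bring it over the post and start threading.

Request:
step_arm(gripper=[1, 1, 1, 1, 1, 1, 1, 1, 1, 1, 1, 1], linear=[[-0.05, -0.003, -0.01], [-0.1, -0.005, -0.01], [-0.15, -0.008, -0.01], [-0.2, -0.01, -0.01], [-0.25, -0.012, 0], [-0.28, -0.014, 0], [-0.293, -0.014, 0], [-0.293, -0.014, 0.01], [-0.293, -0.014, 0.03], [-0.293, -0.014, 0.045], [-0.293, -0.014, 0.055], [-0.293, -0.014, 0.055]], delta_rot=[[0.4, 0, 0], [0.4, 0, 0], [0.4, 0, 0], [0.4, 0, 0], [0.4, 0, 0], [0.4, 0, 0], [0.4, 0, 0], [0.4, 0, 0], [0.4, 0, 0], [0.4, 0, 0], [0.4, 0, 0], [0.4, 0, 0]])

```text
time: 23.3
eef_pos: [0.5731, 0.0006, 0.0623]
tcp_rot: [0.666, 0.746, -0.002, -0.001]
contact_force: [6.0, 0.5, -4.9]
opening: 0.49
```

```bash
python3 -c "
from h import *
st();s=ctrl.get_state();print(s['wrist_torque'].round(2));plan([.5743,.001,.0332],.112+np.pi/2)
a=save(cam('top'),'t.png',(245,150,325,240),6)
cv2.imwrite('pics/s7.png',a)"
```

```text
t 23.3 tcp [0.5731 0.0006 0.0623] grasp [0.5732 0.0006 0.081 ] F [ 6.   0.5 -4.9] op 0.49 q [-0.18  0.27  1.94 -0.    0.94 -1.86]
[-0.   -0.78  0.01]
shift [0.0003, 0.0014, 0.0478] rot [-0.25, 0.01, 0.04] q6~ -1.86 t 23.3
shift [0.0003, 0.0014, 0.0478] rot [-0.02, -0.4, -179.96] q6~ -1.86 t 23.3
```

Threaded past the taper with about 6 N of side load, so the post is pushing toward +x. I'll shift 2 mm forward and recheck.

Request:
step_arm(gripper=[1, 1, 1, 1], linear=[[0, 0.001, 0], [0, 0.002, 0], [0, 0.002, 0.005], [0, 0.002, 0.01]], delta_rot=[[0, 0, 0], [0, 0, 0], [0, 0, 0], [0, 0, 0]])

```text
time: 23.85
eef_pos: [0.5734, 0.0005, 0.0526]
tcp_rot: [0.666, 0.746, -0.003, -0.003]
contact_force: [0.6, 0.3, -2.4]
opening: 0.49
```

Request:
step_arm(gripper=[1, 1, 1, 1, 1, 1], linear=[[0, 0.001, 0.01], [0, 0.001, 0.02], [0, 0.001, 0.03], [0, 0.001, 0.035], [0, 0.001, 0.038], [0, 0.001, 0.038]], delta_rot=[[0, 0, 0], [0, 0, 0], [0, 0, 0], [0, 0, 0], [0, 0, 0], [0, 0, 0]])

```text
time: 24.6
eef_pos: [0.5749, 0.0004, 0.0152]
tcp_rot: [0.666, 0.746, -0.003, -0.002]
contact_force: [-0.3, 0.3, -2.8]
opening: 0.489
```

Request:
step_arm(gripper=[1, -0.3, -0.5, -0.5, -0.5, -0.5, -0.5, -0.5], linear=[[0, 0, 0.001], [0, 0, 0.001], [0, 0, 0.001], [0, 0, 0], [0, 0, -0.03], [0, 0, -0.08], [0, 0, -0.14], [0, 0, -0.14]], delta_rot=[[0, 0, 0], [0, 0, 0], [0, 0, 0], [0, 0, 0], [0, 0, 0], [0, 0, 0], [0, 0, 0], [0, 0, 0]])

```text
time: 25.6
eef_pos: [0.58, -0.0001, 0.1626]
tcp_rot: [0.666, 0.746, 0.001, 0.003]
contact_force: [-0.7, -0.3, -0.2]
opening: 0.75
```

```bash
python3 -c "
from h import *
st();discs(cam('scene'),[(150,263)]);plan([.539,-.2917,.10],.112+np.pi)"
```

```text
t 25.6 tcp [ 5.800e-01 -1.000e-04  1.626e-01] grasp [ 5.799e-01 -1.000e-04  1.813e-01] F [-0.7 -0.3 -0.2] op 0.75 q [-0.17  0.14  1.88 -0.    1.12 -1.86]
(150, 263) [ 538.4 -292.2] [65.5 70.3]
shift [-0.2855, -0.0714, 0.0784] rot [-0.09, 0.1, -89.98] q6~ -1.86 t 25.65
shift [-0.2855, -0.0714, 0.0784] rot [0.1, 0.09, 90.02] q6~ -1.86 t 25.65
```

Request:
step_arm(gripper=[-0.46, -0.46, -0.46, -0.46, -0.46, -0.46, -0.46, -0.46, -0.46, -0.46, -0.46, -0.46, -0.46, -0.46], linear=[[-0.06, -0.01, 0], [-0.12, -0.03, 0], [-0.18, -0.045, 0], [-0.24, -0.06, 0], [-0.2855, -0.0714, 0.04], [-0.2855, -0.0714, 0.07], [-0.2855, -0.0714, 0.09], [-0.2855, -0.0714, 0.11], [-0.2855, -0.0714, 0.13], [-0.2855, -0.0714, 0.14], [-0.2855, -0.0714, 0.15], [-0.2855, -0.0714, 0.155], [-0.2855, -0.0714, 0.157], [-0.2855, -0.0714, 0.157]], delta_rot=[[0, 0, 10], [0, 0, 20], [0, 0, 30], [0, 0, 40], [0, 0, 50], [0, 0, 60], [0, 0, 70], [0, 0, 80], [0, 0, 90], [0, 0, 90], [0, 0, 90], [0, 0, 90], [0, 0, 90], [0, 0, 90]])

```text
time: 27.4
eef_pos: [0.536, -0.2915, -0.0008]
tcp_rot: [0.998, 0.056, -0.003, 0.0]
contact_force: [-0.2, -0.9, -0.5]
opening: 0.729
```

```bash
python3 -c "
from h import *
st();plan([.539,-.2917,.0207],.112+np.pi)"
```

```text
t 27.4 tcp [ 0.536  -0.2915 -0.0008] grasp [ 0.5362 -0.2915  0.0179] F [-0.2 -0.9 -0.5] op 0.729 q [-0.66  0.44  1.86 -0.01  0.85 -0.77]
shift [0.0029, 0.0005, -0.0028] rot [-0.58, 0.05, -179.96] q6~ -0.77 t 27.4
shift [0.0029, 0.0005, -0.0028] rot [0.03, 0.37, 0.04] q6~ -0.77 t 27.4
```

Request:
step_arm(gripper=[-0.46, -0.46, 0.2, 1, 1, 1, 1], linear=[[0.003, 0.0005, -0.003], [0.003, 0.0005, -0.003], [0.003, 0.0005, -0.003], [0.003, 0.0005, -0.003], [0.003, 0.0005, -0.003], [0.003, 0.0005, -0.003], [0.003, 0.0005, -0.003]], delta_rot=[[0, 0.4, 0], [0, 0.4, 0], [0, 0.4, 0], [0, 0.4, 0], [0, 0.4, 0], [0, 0.4, 0], [0, 0.4, 0]], grip_force=20)

```text
time: 28.28
eef_pos: [0.539, -0.2916, 0.0023]
tcp_rot: [0.998, 0.056, 0.0, 0.0]
contact_force: [-0.9, 0.9, 5.5]
opening: 0.502
```

Request:
step_arm(gripper=[-0.25, -0.25, -0.25, -0.25, -0.25, -0.25, -0.25, -0.25, -0.25, -0.25, -0.25, -0.25, -0.25, -0.25], linear=[[0, 0, 0], [0, 0, -0.008], [0, 0, -0.012], [0, 0, -0.012], [0, 0, -0.012], [0, 0, -0.012], [0, 0, -0.012], [0, 0, -0.012], [0, 0, -0.012], [0, 0, -0.012], [0, 0, -0.012], [0, 0, -0.005], [0, 0, 0], [0, 0, 0]], delta_rot=[[0, 0, 0], [0, 0, 0], [0, 0, -10], [0, 0, -20], [0, 0, -30], [0, 0, -40], [0, 0, -50], [0, 0, -60], [0, 0, -70], [0, 0, -80], [0, 0, -90], [0, 0, -90], [0, 0, -90], [0, 0, -90]])

```text
time: 30.02
eef_pos: [0.5382, -0.291, 0.0008]
tcp_rot: [0.667, 0.745, -0.0, -0.001]
contact_force: [-0.8, -1.3, -0.6]
opening: 0.623
```

Request:
step_arm(gripper=[0.2, 1, 1, 1, 1, 1], linear=[[0, 0, 0], [0, 0, 0], [0, 0, 0], [0, 0, 0], [0, 0, 0], [0, 0, 0]], delta_rot=[[0, 0, 0], [0, 0, 0], [0, 0, 0], [0, 0, 0], [0, 0, 0], [0, 0, 0]], grip_force=40)

```text
time: 30.78
eef_pos: [0.539, -0.2916, 0.0019]
tcp_rot: [0.666, 0.746, 0.0, 0.0]
contact_force: [0.1, 0.1, 0.5]
opening: 0.494
```

Request:
step_arm(gripper=[1, 1, 1, 1, 1, 1, 1], linear=[[0, 0, -0.005], [0, 0, -0.02], [0, 0, -0.05], [0, 0, -0.09], [0, 0, -0.125], [0, 0, -0.125], [0, 0, -0.125]], delta_rot=[[0, 0, 0], [0, 0, 0], [0, 0, 0], [0, 0, 0], [0, 0, 0], [0, 0, 0], [0, 0, 0]])

```text
time: 31.65
eef_pos: [0.5382, -0.291, 0.1261]
tcp_rot: [0.666, 0.746, -0.0, -0.001]
contact_force: [0.5, 0.2, -1.2]
opening: 0.494
```

```bash
python3 -c "
from h import *
st();plan([.5748,.0006,.145],.112+np.pi/2)
a=save(cam('top'),'t.png',(220,120,420,270),1)
b=save(cam('scene'),'t.png',(100,160,300,310),1)
cv2.imwrite('pics/s8.png',cv2.resize(np.hstack([a,b]),(800,300),interpolation=cv2.INTER_CUBIC))"
```

```text
t 31.65 tcp [ 0.5382 -0.291   0.1261] grasp [ 0.5382 -0.291   0.1448] F [ 0.5  0.2 -1.2] op 0.494 q [-0.66  0.26  1.82  0.    1.07 -2.34]
shift [0.2856, 0.069, -0.0] rot [-0.06, -0.06, 0.01] q6~ -2.34 t 31.65
shift [0.2856, 0.069, -0.0] rot [0.09, -0.09, -179.99] q6~ -2.34 t 31.65
```

View pics/s8.png

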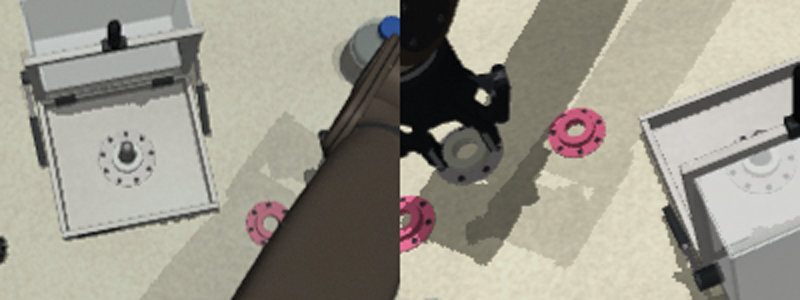

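Left view: carrier82 is on the post and flat in the tray. Right view: carrier68 is held level at (470,155). I'll thread it now.

Request:
step_arm(gripper=[1, 1, 1, 1, 1, 1, 1, 1, 1, 1, 1, 1, 1], linear=[[0.05, 0.012, -0.01], [0.1, 0.025, -0.01], [0.15, 0.035, -0.01], [0.2, 0.05, -0.01], [0.25, 0.06, 0], [0.275, 0.067, 0], [0.2855, 0.069, 0], [0.2855, 0.069, 0], [0.2855, 0.069, 0.015], [0.2855, 0.069, 0.03], [0.2855, 0.069, 0.045], [0.2855, 0.069, 0.06], [0.2855, 0.069, 0.06]], delta_rot=[[0, 0, 0], [0, 0, 0], [0, 0, 0], [0, 0, 0], [0, 0, 0], [0, 0, 0], [0, 0, 0], [0, 0, 0], [0, 0, 0], [0, 0, 0], [0, 0, 0], [0, 0, 0], [0, 0, 0]])

```text
time: 33.38
eef_pos: [0.5739, 0.0, 0.0645]
tcp_rot: [0.666, 0.746, -0.001, -0.002]
contact_force: [0.2, 0.2, -1.4]
opening: 0.496
```

No side load. Continuing down to its place (TCP ≈ 0.028).

Request:
step_arm(gripper=[1, 1, 1, 1, 1, 1], linear=[[0, 0.001, 0.01], [0, 0.001, 0.02], [0, 0.001, 0.03], [0, 0.001, 0.034], [0, 0.001, 0.036], [0, 0.001, 0.036]], delta_rot=[[0, 0, 0], [0, 0, 0], [0, 0, 0], [0, 0, 0], [0, 0, 0], [0, 0, 0]])

```text
time: 34.12
eef_pos: [0.5765, 0.0001, 0.0309]
tcp_rot: [0.666, 0.746, 0.0, 0.0]
contact_force: [1.2, -0.1, -1.8]
opening: 0.493
```

Request:
step_arm(gripper=[1, -0.3, -0.5, -0.5, -0.5, -0.5, -0.5, -0.5, -0.5], linear=[[0, 0, 0.001], [0, 0, 0.001], [0, 0, 0.001], [0, 0, 0], [0, 0, -0.03], [0, 0, -0.08], [0, 0, -0.14], [0, 0, -0.14], [0, 0, -0.14]], delta_rot=[[0, 0, 0], [0, 0, 0], [0, 0, 0], [0, 0, 0], [0, 0, 0], [0, 0, 0], [0, 0, 0], [0, 0, 0], [0, 0, 0]])

```text
time: 35.25
eef_pos: [0.5762, 0.0001, 0.1709]
tcp_rot: [0.666, 0.746, 0.0, 0.0]
contact_force: [0.1, 1.0, -0.4]
opening: 0.749
```

```bash
python3 -c "
from h import *
st();plan([.455,.2053,.13],.112+np.pi/2)"
```

```text
t 35.25 tcp [5.762e-01 1.000e-04 1.709e-01] grasp [5.762e-01 1.000e-04 1.896e-01] F [ 0.1  1.  -0.4] op 0.749 q [-0.18  0.13  1.88  0.    1.14 -1.86]
shift [0.2175, -0.0975, 0.0595] rot [0.02, 0.0, 0.01] q6~ -1.86 t 35.25
shift [0.2175, -0.0975, 0.0595] rot [-0.01, 0.03, -179.99] q6~ -1.86 t 35.25
```

Request:
step_arm(gripper=[-1, -1, -1, -1, -1, -1, -1, -1], linear=[[0.05, -0.02, 0], [0.1, -0.045, 0], [0.15, -0.07, 0], [0.2, -0.09, 0.03], [0.2175, -0.0975, 0.06], [0.2175, -0.0975, 0.06], [0.2175, -0.0975, 0.06], [0.2175, -0.0975, 0.06]], delta_rot=[[0, 0, 0], [0, 0, 0], [0, 0, 0], [0, 0, 0], [0, 0, 0], [0, 0, 0], [0, 0, 0], [0, 0, 0]])

```text
time: 36.25
eef_pos: [0.4567, 0.2046, 0.112]
tcp_rot: [0.667, 0.745, 0.001, 0.001]
contact_force: [0.3, -0.9, -0.2]
opening: 0.997
```

```bash
python3 - <<'E'
from h import *
st();plan([.455,.2053,.0265],.112+np.pi/2)
c=cam('top');t=np.linspace(0,6.28,60);im=c['frame'][:,:,::-1];roi=(240,150,330,240);x0,y0,x1,y1=roi
big=cv2.resize(im[y0:y1,x0:x1],None,fx=5,fy=5,interpolation=cv2.INTER_CUBIC);raw=big.copy()
for r,z,col in((.041,.015,(0,0,255)),(.034,.029,(0,200,0)),(.022,.040,(255,0,0))):
    q=(proj(c,np.c_[.5755+r*np.cos(t),.0005+r*np.sin(t),0*t+z])-[x0,y0]+.5)*5;cv2.polylines(big,[q.astype(np.int32)],True,col,1)
cv2.imwrite('pics/s9.png',np.hstack([raw,big])[:,:900][:, :].copy() if False else cv2.resize(np.hstack([raw,big]),(800,400)))
E
```

```text
t 36.25 tcp [0.4567 0.2046 0.112 ] grasp [0.4566 0.2046 0.1307] F [ 0.3 -0.9 -0.2] op 0.997 q [ 0.22  0.04  2.1  -0.    1.01 -1.46]
shift [0.0008, -0.0018, 0.1042] rot [0.13, -0.0, -0.08] q6~ -1.46 t 36.25
shift [0.0008, -0.0018, 0.1042] rot [-0.01, -0.21, 179.92] q6~ -1.46 t 36.25
```

View pics/s9.png

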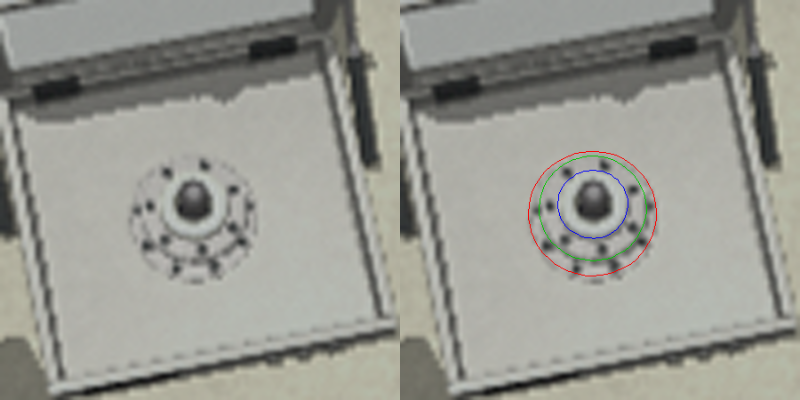

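Both carriers sit flat and concentric on the post, with the expected outlines within about 1 px. Now the knob.

Request:
step_arm(gripper=[-1, -1, -1, -1, -1, -1, 0, 1, 1, 1, 1, 1], linear=[[0.001, -0.002, 0.03], [0.001, -0.002, 0.06], [0.001, -0.002, 0.085], [0.001, -0.002, 0.098], [0.001, -0.002, 0.102], [0.001, -0.002, 0.102], [0.001, -0.002, 0.102], [0.001, -0.002, 0.102], [0.001, -0.002, 0.102], [0.001, -0.002, 0.102], [0.001, -0.002, 0.102], [0.001, -0.002, 0.102]], delta_rot=[[0, 0, 0], [0, 0, 0], [0, 0, 0], [0, 0, 0], [0, 0, 0], [0, 0, 0], [0, 0, 0], [0, 0, 0], [0, 0, 0], [0, 0, 0], [0, 0, 0], [0, 0, 0]], grip_force=30)

```text
time: 37.8
eef_pos: [0.4539, 0.2063, 0.01]
tcp_rot: [0.666, 0.746, 0.001, 0.0]
contact_force: [-2.0, -0.0, 7.2]
opening: 0.62
```

Request:
step_arm(gripper=[1, 1, 1, 1, 1, 1, 1], linear=[[0, 0, -0.01], [0, 0, -0.03], [0, 0, -0.07], [0, 0, -0.11], [0, 0, -0.12], [0, 0, -0.12], [0, 0, -0.12]], delta_rot=[[0, 0, 0], [0, 0, 0], [0, 0, 0], [0, 0, 0], [0, 0, 0], [0, 0, 0], [0, 0, 0]])

```text
time: 38.67
eef_pos: [0.4516, 0.2057, 0.1266]
tcp_rot: [0.666, 0.746, -0.002, -0.001]
contact_force: [0.0, 0.4, -1.8]
opening: 0.62
```

```bash
python3 -c "
from h import *
st();plan([.5752,.0006,.145],.112+np.pi/2)"
```

```text
t 38.67 tcp [0.4516 0.2057 0.1266] grasp [0.4516 0.2057 0.1453] F [ 0.   0.4 -1.8] op 0.62 q [ 0.22  0.01  2.09 -0.    1.04 -1.46]
shift [-0.2177, 0.0999, -0.0] rot [-0.23, 0.03, 0.01] q6~ -1.46 t 38.675
shift [-0.2177, 0.0999, -0.0] rot [-0.04, -0.36, -179.99] q6~ -1.46 t 38.675
```

Request:
step_arm(gripper=[1, 1, 1, 1, 1, 1, 1, 1, 1, 1, 1, 1, 1], linear=[[-0.05, 0.01, 0], [-0.1, 0.03, 0], [-0.15, 0.055, 0], [-0.19, 0.08, 0], [-0.21, 0.095, 0], [-0.2175, 0.0995, 0], [-0.2175, 0.0995, 0], [-0.2175, 0.0995, 0], [-0.2175, 0.0995, 0.015], [-0.2175, 0.0995, 0.03], [-0.2175, 0.0995, 0.04], [-0.2175, 0.0995, 0.05], [-0.2175, 0.0995, 0.05]], delta_rot=[[-0.2, 0, 0], [-0.2, 0, 0], [-0.2, 0, 0], [-0.2, 0, 0], [-0.2, 0, 0], [-0.2, 0, 0], [-0.2, 0, 0], [-0.2, 0, 0], [-0.2, 0, 0], [-0.2, 0, 0], [-0.2, 0, 0], [-0.2, 0, 0], [-0.2, 0, 0]])

```text
time: 40.3
eef_pos: [0.5755, 0.0012, 0.0775]
tcp_rot: [0.666, 0.746, 0.001, 0.0]
contact_force: [1.3, -0.1, -1.5]
opening: 0.625
```

Threaded freely. I'll lower the last 27 mm and release.

Request:
step_arm(gripper=[1, 1, 1, 1, 1], linear=[[0, 0, 0.01], [0, 0, 0.02], [0, 0, 0.024], [0, 0, 0.026], [0, 0, 0.026]], delta_rot=[[0, 0, 0], [0, 0, 0], [0, 0, 0], [0, 0, 0], [0, 0, 0]])

```text
time: 40.92
eef_pos: [0.5765, 0.0011, 0.0528]
tcp_rot: [0.666, 0.746, 0.001, 0.001]
contact_force: [0.6, 1.1, -0.7]
opening: 0.619
```

Request:
step_arm(gripper=[0, -1, -1, -1, -1, -1, -1, -1, -1, -1, -1, -1], linear=[[0, 0, 0], [0, 0, 0], [0, 0, 0], [0, 0, -0.01], [0, 0, -0.05], [0, -0.02, -0.1], [0, -0.06, -0.16], [0, -0.1, -0.22], [0, -0.12, -0.27], [0, -0.12, -0.32], [0, -0.12, -0.33], [0, -0.12, -0.33]], delta_rot=[[0, 0, 0], [0, 0, 0], [0, 0, 0], [0, 0, 0], [0, 0, 0], [0, 0, 0], [0, 0, 0], [0, 0, 0], [0, 0, 0], [0, 0, 0], [0, 0, 0], [0, 0, 0]])

```text
time: 42.42
eef_pos: [0.4561, -0.0125, 0.3835]
tcp_rot: [0.666, 0.746, 0.002, 0.002]
contact_force: [0.2, -0.5, -1.3]
opening: 1.0
```

```bash
python3 - <<'E'
from h import *
st()
p=[.5755,.0005,.112]
r=.245;th=1.5
L=[.095-r*np.cos(th)+.006*np.sin(th),0,.045+r*np.sin(th)+.006*np.cos(th)];g=cpt(p,L)[0];print("grip open",L,g)
plan(g+[0,0,.09],.112+np.pi/2);plan(g+[0,0,.005],.112+np.pi/2)
a=save(cam('scene'),'t.png',(190,60,390,310),1);b=save(cam('top'),'t.png',(190,60,390,310),1)
cv2.imwrite('pics/s10.png',cv2.resize(np.hstack([a,b]),(800,500),interpolation=cv2.INTER_CUBIC))
E
```

```text
t 42.42 tcp [ 0.4561 -0.0125  0.3835] grasp [ 0.456  -0.0125  0.4022] F [ 0.2 -0.5 -1.3] op 1.0 q [-0.25 -0.29  1.88  0.    1.55 -1.93]
grip open [np.float64(0.08365435551103712), 0, np.float64(0.2898106949279996)] [0.65863022 0.00984971 0.28981069]
shift [-0.0005, 0.2036, 0.0236] rot [0.34, 0.05, 0.01] q6~ -1.93 t 42.425
shift [-0.0005, 0.2036, 0.0236] rot [-0.08, 0.53, -179.99] q6~ -1.93 t 42.425
shift [-0.0004, 0.2031, 0.1086] rot [0.34, 0.05, 0.01] q6~ -1.93 t 42.425
shift [-0.0004, 0.2031, 0.1086] rot [-0.08, 0.53, -179.99] q6~ -1.93 t 42.425
```

View pics/s10.png

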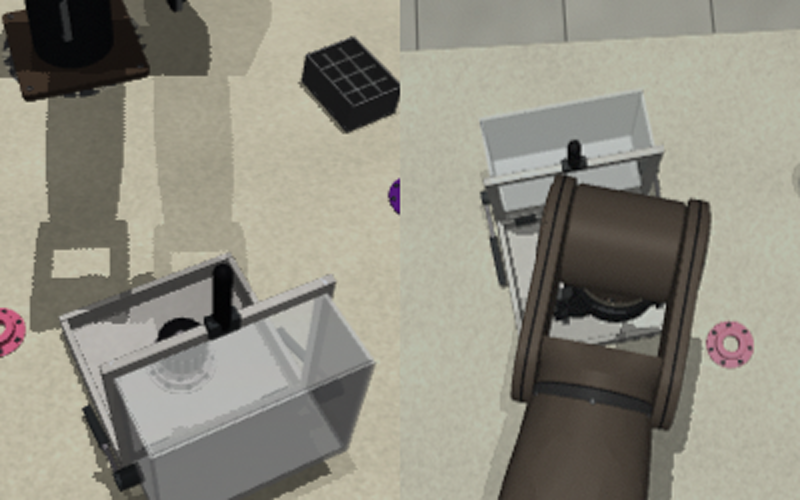

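The knob sits on the stack, seen through the hood at left (182,350), and the stub points up at (222,290). I'll move over the stub, descend and grip it.

Request:
step_arm(gripper=[-1, -1, -1, -1, -1, -1, -1, -1, -1, -1, -1, -1, -1], linear=[[0.001, 0.05, 0], [0.001, 0.1, 0], [0.001, 0.15, 0], [0.001, 0.19, 0], [0.001, 0.203, 0], [0.001, 0.203, 0], [0.001, 0.203, 0.02], [0.001, 0.203, 0.05], [0.001, 0.203, 0.08], [0.001, 0.203, 0.105], [0.001, 0.203, 0.118], [0.001, 0.203, 0.118], [0.001, 0.203, 0.118]], delta_rot=[[0, 0, 0], [0, 0, 0], [0, 0, 0], [0, 0, 0], [0, 0, 0], [0, 0, 0], [0, 0, 0], [0, 0, 0], [0, 0, 0], [0, 0, 0], [0, 0, 0], [0, 0, 0], [0, 0, 0]])

```text
time: 44.15
eef_pos: [0.6584, 0.0112, 0.2665]
tcp_rot: [0.666, 0.746, 0.002, 0.002]
contact_force: [0.6, -0.2, 0.9]
opening: 1.003
```

Request:
step_arm(gripper=[0, 1, 1, 1, 1, 1, 1, 1], linear=[[0, 0, 0], [0, 0, 0], [0, 0, 0], [0, 0, 0], [0, 0, 0], [0, 0, 0], [0, 0, 0], [0, 0, 0]], delta_rot=[[0, 0, 0], [0, 0, 0], [0, 0, 0], [0, 0, 0], [0, 0, 0], [0, 0, 0], [0, 0, 0], [0, 0, 0]], grip_force=25)

```text
time: 45.15
eef_pos: [0.658, 0.0118, 0.2652]
tcp_rot: [0.666, 0.746, 0.002, 0.001]
contact_force: [-0.4, 3.1, 1.6]
opening: 0.185
```

```bash
python3 - <<'E'
from h import *
st();r=.240
f=lambda th:np.array([-r*np.cos(th)+.006*np.sin(th),r*np.sin(th)+.006*np.cos(th)])
for th in np.arange(1.5,-.01,-.1):
  d=f(th)-f(1.5);print(round(th,2),'y',d[0].round(3),'z',-d[1].round(3))
E
```

```text
t 45.15 tcp [0.658  0.0118 0.2652] grasp [0.658  0.0117 0.2839] F [-0.4  3.1  1.6] op 0.185 q [-0.14  0.22  1.59  0.    1.32 -1.82]
1.5 y 0.0 z -0.0
1.4 y -0.024 z 0.002
1.3 y -0.047 z 0.007
1.2 y -0.07 z 0.014
1.1 y -0.093 z 0.023
1.0 y -0.114 z 0.035
0.9 y -0.133 z 0.048
0.8 y -0.152 z 0.063
0.7 y -0.169 z 0.081
0.6 y -0.184 z 0.099
0.5 y -0.197 z 0.119
0.4 y -0.208 z 0.141
0.3 y -0.217 z 0.163
0.2 y -0.223 z 0.186
0.1 y -0.227 z 0.21
-0.0 y -0.229 z 0.234
```

Stub gripped. I'll pull it down along the arc, in two calls.

Request:
step_arm(gripper=[1, 1, 1, 1, 1, 1, 1, 1, 1, 1, 1, 1, 1, 1, 1], linear=[[0, -0.012, 0.001], [0, -0.024, 0.002], [0, -0.036, 0.004], [0, -0.047, 0.007], [0, -0.059, 0.01], [0, -0.07, 0.014], [0, -0.082, 0.018], [0, -0.093, 0.023], [0, -0.104, 0.029], [0, -0.114, 0.035], [0, -0.124, 0.041], [0, -0.133, 0.048], [0, -0.143, 0.055], [0, -0.152, 0.063], [0, -0.152, 0.063]], delta_rot=[[0, 0, 0], [0, 0, 0], [0, 0, 0], [0, 0, 0], [0, 0, 0], [0, 0, 0], [0, 0, 0], [0, 0, 0], [0, 0, 0], [0, 0, 0], [0, 0, 0], [0, 0, 0], [0, 0, 0], [0, 0, 0], [0, 0, 0]])

```text
time: 47.02
eef_pos: [0.5056, -0.0091, 0.2007]
tcp_rot: [0.666, 0.746, -0.003, 0.003]
contact_force: [0.6, -11.2, 1.8]
opening: 0.179
```

Request:
step_arm(gripper=[1, 1, 1, 1, 1, 1, 1, 1, 1, 1, 1, 1, 1, 1, 1, 1], linear=[[-0.001, -0.009, 0.009], [-0.001, -0.017, 0.018], [-0.001, -0.025, 0.027], [-0.001, -0.032, 0.036], [-0.001, -0.039, 0.046], [-0.001, -0.045, 0.056], [-0.001, -0.051, 0.067], [-0.001, -0.056, 0.078], [-0.001, -0.061, 0.089], [-0.001, -0.065, 0.1], [-0.001, -0.068, 0.111], [-0.001, -0.071, 0.123], [-0.001, -0.073, 0.135], [-0.001, -0.075, 0.147], [-0.001, -0.076, 0.158], [-0.001, -0.076, 0.166]], delta_rot=[[0, 0, 0], [0, 0, 0], [0, 0, 0], [0, 0, 0], [0, 0, 0], [0, 0, 0], [0, 0, 0], [0, 0, 0], [0, 0, 0], [0, 0, 0], [0, 0, 0], [0, 0, 0], [0, 0, 0], [0, 0, 0], [0, 0, 0], [0, 0, 0]])

```text
time: 49.02
eef_pos: [0.4312, -0.0191, 0.0349]
tcp_rot: [0.664, 0.747, -0.003, 0.003]
contact_force: [-2.5, -18.6, 0.9]
opening: 0.176
```

Request:
step_arm(gripper=[1, 1, 1], linear=[[0, 0, 0.002], [0, 0, 0.003], [0, 0, 0.003]], delta_rot=[[0, 0, 0], [0, 0, 0], [0, 0, 0]])

```text
time: 49.4
eef_pos: [0.4311, -0.0192, 0.0321]
tcp_rot: [0.664, 0.747, -0.003, 0.003]
contact_force: [-1.5, -17.9, 0.2]
opening: 0.18
```

Near shut with no upward resistance. I'll open, and the hood should sink the rest of the way. Then raise clear and look.

Request:
step_arm(gripper=[0.5, -1, -1, -1, -1, -1, -1, -1, -1, -1, -1], linear=[[0, 0, 0], [0, 0, 0], [0, 0, 0], [0, 0, 0], [0, 0, 0], [0, 0, -0.04], [0, 0, -0.1], [0, 0, -0.15], [0.06, 0, -0.2], [0.12, 0.0, -0.25], [0.18, 0, -0.25]], delta_rot=[[0, 0, 0], [0, 0, 0], [0, 0, 0], [0, 0, 0], [0, 0, 0], [0, 0, 0], [0, 0, 0], [0, 0, 0], [0, 0, 0], [0, 0, 0], [0, 0, 0]])

```text
time: 50.78
eef_pos: [0.4149, 0.1418, 0.2803]
tcp_rot: [0.667, 0.745, 0.004, 0.003]
contact_force: [1.0, -0.0, -1.0]
opening: 1.003
```

Request:
step_arm(gripper=[-1, -1, -1, -1, -1], linear=[[0.05, 0.05, 0], [0.1, 0.05, 0], [0.15, 0.05, 0], [0.15, 0.05, 0], [0.15, 0.05, 0]], delta_rot=[[0, 0, 0], [0, 0, 0], [0, 0, 0], [0, 0, 0], [0, 0, 0]])

```text
time: 51.4
eef_pos: [0.4466, 0.2951, 0.2766]
tcp_rot: [0.666, 0.746, 0.001, 0.001]
contact_force: [1.0, 0.2, 0.2]
opening: 1.0
```

```bash
python3 - <<'E'
from h import *
st()
s=cam('scene');c=cam('top')
for n,cc in(("scene",s),("top",c)):
    o=cv2.imread(f"pics/{n}0.png")[:,:,::-1].astype(int)
    for nm,P in dict(stubtip=[.405,-.02,.051],hood=[.52,.06,.12],dishes=[.70,.373,.02],bottle=[.70,-.368,.07]).items():
        u=proj(cc,P)[0].astype(int);sl=np.s_[u[1]-14:u[1]+14,u[0]-14:u[0]+14]
        print(n,nm,np.abs(cc["frame"][sl].astype(int)-o[sl]).mean().round(1))
a=save(s,'t.png',(190,130,380,310),1);b=save(c,'t.png',(200,110,390,290),1)
cv2.imwrite('pics/s11.png',cv2.resize(np.hstack([a,b]),(800,380),interpolation=cv2.INTER_CUBIC))
E
```

```text
t 51.4 tcp [0.4466 0.2951 0.2766] grasp [0.4465 0.2951 0.2953] F [1.  0.2 0.2] op 1.0 q [ 0.4  -0.06  1.87 -0.    1.33 -1.29]
scene stubtip 1.8
scene hood 1.7
scene dishes 1.6
scene bottle 1.2
top stubtip 17.7
top hood 18.2
top dishes 16.7
top bottle 13.3
```

View pics/s11.png

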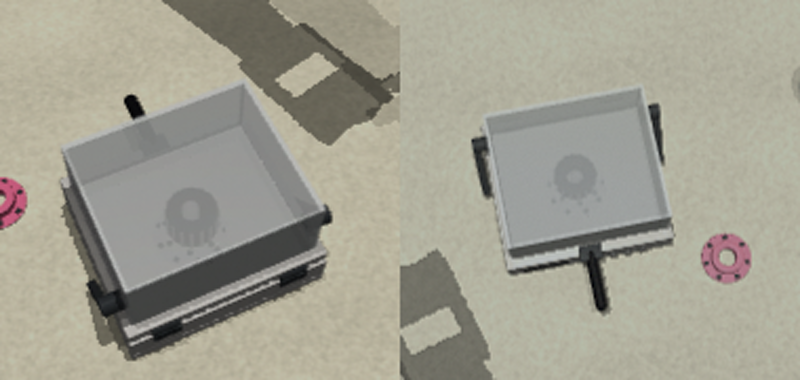

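The hood is shut, with the stub matching the starting picture, and the knob and carriers are on the post underneath. The dishes and bottle have not moved. Handing in.

```bash
python3 -c "
from plant import ctrl
print(ctrl.sign_off())"
```

```text
the job is handed in; nothing more can be done
None
```

The job is done and handed in at about 51 s of the 210 s allowed; sign-off gives no verdict. I opened the hood until the struts held it and set the knob on the bench. I then threaded the 82 mm carrier and the 68 mm one above it, the only two real carriers present. Last, I put the knob back on top and shut the hood.

**Last checks:**
- **Stack:** Before the knob went back on, both carriers sat flat on the post, within about 1 px of where they should appear. The final picture shows the knob and carriers centred under the hood.
- **Hood and bystanders:** In the scene camera, the hood, its handle, the dishes and the bottle all match the starting picture. The arm is clear of everything.
- **What disagreed:** The top camera differed from its starting picture by a near-uniform 13–18 grey levels in all four places I compared. I took this to be overall brightness, since the top picture showed nothing moved. My first chamber fit was also about 4 mm off the post, and I corrected it from the knob and post outlines.
- **Forces:** There was a passing side load of about 6 N while threading the first carrier, which went away after a 2 mm shift. Closing the hood gave up to about 19 N sideways at the handle.

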